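Rock the drilling guide off its spring pins

TASK

The wooden drilling guide is stuck tight on the two spring pins of the jig. Take it by its grip block and rock it gently end to end, a little higher each time and never tipping it more than about ten degrees, until it rises free; do not pull it straight up, which would drag the sprung pin bar up with it. Then lay the guide flat in the empty bay of the storage tray, without dropping it, and leave it there; do not disturb the other things on the bench.

Things in the scene. Friction and masses are not known exactly. Their poses are not given: they have to be found in the camera images.
- guide_center (a point): Centre of the drilling guide, half-way up (38 mm over its underside). Brown wood slab 150 (x, its length) x 64 (y) x 26 mm with a darker grip block 46 (x) x 40 (y) x 50 mm tall on the middle of its top; z up; 0.24 kg. To rock it, grip the block across its 46 mm, fingers closing along x. It starts fully down on the jig, x axes in line. Two holes 24 (x) x 18 mm at x = +-45 mm fit over the pins.
- guide_end_a (a point): Point on the guide's underside at its +x hole (45 mm along +x from the middle, 38 mm below guide_center). Its height over the jig's rails (jig z = 30 mm) tells how far this end has risen. An end is drawn up easily by turning the guide about the other pin, that end keeping its height; both ends together need twice the force.
- guide_end_b (a point): The same point at the -x hole (45 mm from the middle along -x).
- jig: Fixed jig, board 250 (x) x 150 (y) mm with two rails whose tops, 30 mm over the origin (under its centre), carry the guide. Split steel spring pins at x = +45 and -45 mm, y = 0, 12 mm wide, reach 24 mm above the rails; their leaves press sideways (y) in the guide's holes and hold each end by friction, some 9 to 11 N an end, until it has risen 24 mm.
- pin_bar (a joint): Lift (m) of the steel bar in the jig's channel that carries both pins; 0 = home. Springs hold it down with about 12 N, rising 0.9 N per mm: lifting one end of the guide at a time leaves it home, a straight pull on both ends lifts it towards its stop at 5.5 mm. It must not be dragged up by as much as 3 mm.
- tray: Fixed grey plastic tray 205 (x) x 215 (y) x 26 mm high, walls, floor and divider 7 mm thick, origin under its centre, z up. A divider along x makes two bays, each 191 (x) x 97 (y) mm; the bay on its +y side holds a spare plain wooden slab (150 x 60 x 22 mm), the one on its -y side is empty.
- tray_bay (a point): Centre of the floor of the empty bay (7 mm above the bench; at x = 0, y = -52 mm of the tray), axes as the tray's. The guide goes here, its length along the tray's x axis, either way round.
Things that resemble listed ones, but are neither listed nor needed, are in the scene too. What is shaped like the part that bears guide_center but blue, pink or turquoise is not meant.

How it is judged (in metres and radians):
On the way, in this order (a step that is already met when the one before it is completed fails the run):
1. the guide is tipped end to end (over 0.02 rad) while on its pins (angle between guide_center's own z axis and vertical above 0.02 rad and z of guide_center in the frame of jig below 0.088 m and horizontal distance between guide_center and jig below 0.03 m), for 0.05 s.
2. both ends are clear above the pins (z of each of guide_end_a, guide_end_b in the frame of jig above 0.055 m), for 0.05 s.
At the end, for the whole second after the job is handed in: The guide lies flat (within 0.06 rad, underside within 4 mm of the floor) and upright in the tray's empty bay, its centre within 25 mm lengthwise and 20 mm crosswise of the bay's centre, at rest, let go; the pin bar is home (under 2 mm) (z of guide_center in the frame of tray_bay between 0.034 and 0.042 m and y of guide_center in the frame of tray_bay between -0.02 and 0.02 m and x of guide_center in the frame of tray_bay between -0.025 and 0.025 m and angle between guide_center's own z axis and vertical below 0.06 rad and linear speed of guide below 0.02 m/s and value of joint pin_bar below 0.002 m); the robot touches nothing.
It fails at once if the pin bar is dragged up 3 mm or more (pulled straight instead of rocked) (value of joint pin_bar above 0.003 m).
It fails at once if the guide is tipped more than 0.21 rad (12 degrees) while on the pins (angle between guide_center's own z axis and vertical above 0.21 rad and horizontal distance between guide_center and jig below 0.05 m and z of guide_center in the frame of jig below 0.09 m).
It fails at once if the guide is dropped (moves faster than 0.5 m/s out of the fingers) (linear speed of guide above 0.5 m/s and contact force between the fingers and guide below 0.1 N).
It fails at once if the glue bottle, tape roll, brush or spare slab is moved more than 30 mm (distance of any of glue, tape, brush, spare from where it was at the start of the episode above 0.03 m).
It also fails if it takes over 58 s, if anything falls off the work surface, if the arm or the gripper's body presses on something with over 40 N, if the wrist force passes 120 N, or if a joint passes its speed limit or range.

ROBOT

A 6-joint arm with a two-finger parallel gripper is mounted at the origin on the work surface. World frame = base frame: x ahead of the robot, y to its left, z up, the work surface at z = 0. Lengths are in mm, angles in rad, forces in N, time in s.
With the tool pointing down it reaches from about 350 to 775 mm from the base axis. Payload 7.3 kg.
Tool frame: the origin (TCP) lies on the centre line of the jaws, within the pads' length; the fingertips stand 22 mm ahead of it and the grasp point (between the pads) lies 3 mm ahead of it; x points along the fingers, z is the direction in which the jaws open and shut, and the axes are right-handed (so a half turn about x gives the same grasp; the last joint's range is limited). The gripper opens to 92 mm and grips with 3 to 60 N. Pads are 19 mm wide; open, the fingers measure 130 mm over their backs; the gripper's body (75 mm by 190 mm) begins 47 mm behind the grasp point.
Start: joints at [1.125, 0.342, 1.524, -0, 1.275, -0.146], TCP at [155.032, 501.605, 248.741] pointing down, gripper open.
Joint ranges: [-2.53, 2.53], [-0.77, 2.02], [0.04, 2.7], [-1, 4.14], [0.28, 2.66], [-3.11, 3.11]. Speed limits (rad/s): [2.57, 2.57, 3.14, 3.14, 3.14, 3.14].

INTERFACE

Orientations are given as [roll, pitch, yaw] about the fixed x, y, z axes, in that order (R = Rz(yaw) Ry(pitch) Rx(roll)).
In Python, from plant import readout, imaging, bot gives the robot as it stands.
- The arm moves only by the tool arm_command, never from a script. Its argument "plan" is a list of rows, each an object of numbers: "tx", "ty", "tz": the shift along the tool's x, y, z in cm; "wx", "wy", "wz": the turn, a rotation vector about the tool's x, y, z in rad; "jaw": the opening, from -1 (shut) to 1 (fully open). In form: [{"tx": .., "ty": .., "tz": .., "wx": .., "wy": .., "wz": .., "jaw": ..}, ...]. A call has 1 to 20 rows; each row shifts and turns the commanded pose from where the row before left it, along the tool's axes as they then stand; what a row does not reach is not made up. A row lasts 1/10 s, in which the tool goes at most 50 mm and 8.59 degrees, less where a joint would pass 70% of its speed; a pose out of reach is approached as far as the arm can. A call with a gripper value outside its range is refused whole. The fingers move at their own pace and stop on an object; the grip force is fixed at half the most. Time passes only in rows, so rows that do not move let the fingers close. It gives the time, the measured TCP pose, the force and the opening at its end, in the units of the state.
- readout.get_obs(): the state, without advancing time (a new reading comes with each control period).
- imaging.capture(name): name is "scene" or "top" or "wrist"; returns the picture (400x640x3 uint8, blue, green, red); there is no depth.
- imaging.get_calibration(name): a dict with "fx", "fy", "cx", "cy" (pixels), "dist" ([k1, k2, p1, p2, k3] as OpenCV has them; the pictures are not rectified), "position" and "rotation" of the camera in the world; the wrist camera has in their place "mount" (4x4, takes a point from camera to tool coordinates, whose origin is the TCP and whose axes are the tool frame's). Camera axes: x right, y up, looking along -z (the intrinsics and any distortion apply to the point x, -y, -z); pixel columns grow to the right and rows downward; lengths in mm; the calibration is good to about 2 mm. A picture is of the moment at which its call begins: read the wrist's pose just before it. get_calibration takes no time and is no camera call.
- bot.close_job(): hands the job in, once; it reports no verdict.
The state is a dict: "time": time; "joint_positions": joint angles; "dq": joint speeds; "tau": joint torques, N m; "tool_pos": TCP position; "tcp_rot": TCP orientation; "contact_force": force on the tool from outside, world axes, zero at the start; "moment": the same for the moment, N m; "grip_width": finger opening in mm.
Only numpy, scipy, OpenCV 4.12 (cv2) and the standard library are available. Lean on these libraries where they do the work, as an engineer would, in place of code of your own. Each camera call takes 0.05 s, during which the arm holds its last target.

## Working session

There is one attempt and no reset: what is moved stays moved. The work goes in short steps, Python scripts to look and compute and a tool call to move; the robot and the scene stay as the last step left them, time stands still between calls to the robot, and variables do not carry over. Pictures are saved under pics/ and viewed, and the job is handed in when it is done.

Besides the shell and the picture viewer there is one more tool, called after ">>>" by a JSON object that holds its "op" and its "data", one argument or row to a line. arm_command: Moves the arm, as the interface text tells. Its arguments: {"type":"object","properties":{"plan":{"type":"array"}},"required":["plan"]}

```bash
mkdir -p pics; ls
python3 - <<'E'
from plant import readout, imaging, bot
import cv2
o=readout.get_obs(); print(o)
for n in("scene","top","wrist"):
    c=imaging.get_calibration(n); print(n,c)
    cv2.imwrite(f"pics/{n}0.png",imaging.capture(n))
E
```

```text
pics
{'time': 0.0, 'joint_positions': array([ 1.12502713e+00,  3.42719696e-01,  1.52502123e+00, -1.58255401e-05,
        1.27538769e+00, -1.46012106e-01]), 'dq': array([-5.49578887e-04, -1.85050385e-04, -4.58153493e-05, -1.61995540e-03,
       -8.37904067e-04, -1.71521819e-03]), 'tau': array([-4.63854904e-04, -4.31241095e+01, -2.44217652e+01,  7.18839490e-02,
        5.60309656e-02, -6.01935858e-05]), 'tool_pos': array([154.8527169 , 501.25222275, 248.04503382]), 'tcp_rot': array([ 3.00543261,  1.56926028, -2.00670884]), 'contact_force': array([-0.49367152,  0.13990177, -0.0645253 ]), 'moment': array([-0.00305533,  0.01272272, -0.02922819]), 'grip_width': 91.95705710246091}
scene {'fx': 436.3240239737984, 'fy': 436.3240239737984, 'cx': 318.6387579612576, 'cy': 205.6199144028543, 'dist': array([-0.01916342,  0.        ,  0.        ,  0.        ,  0.        ]), 'position': array([1229.34249971, -634.75623294,  764.38479668]), 'rotation': array([0.8860295 , 0.00171222, 0.86468949])}
top {'fx': 418.9359935586327, 'fy': 418.9359935586327, 'cx': 319.1356502420281, 'cy': 198.65817932523407, 'dist': array([0.00969597, 0.        , 0.        , 0.        , 0.        ]), 'position': array([ 474.57072168,  -61.21305378, 1136.73611477]), 'rotation': array([ 0.07531512, -0.02864985, -1.54596915])}
wrist {'fx': 317.16883975037564, 'fy': 317.16883975037564, 'cx': 313.69981177955515, 'cy': 201.49203237415327, 'dist': array([-0.0298034,  0.       ,  0.       ,  0.       ,  0.       ]), 'mount': array([[ 7.90400167e-05,  2.59745452e-01, -9.65677117e-01,
        -1.35834566e+02],
       [-8.04999948e-05,  9.65677118e-01,  2.59745446e-01,
         6.97163067e+01],
       [ 9.99999994e-01,  5.72067184e-05,  9.72366431e-05,
         1.32847629e+00],
       [ 0.00000000e+00,  0.00000000e+00,  0.00000000e+00,
         1.00000000e+00]])}
```

View pics/scene0.png

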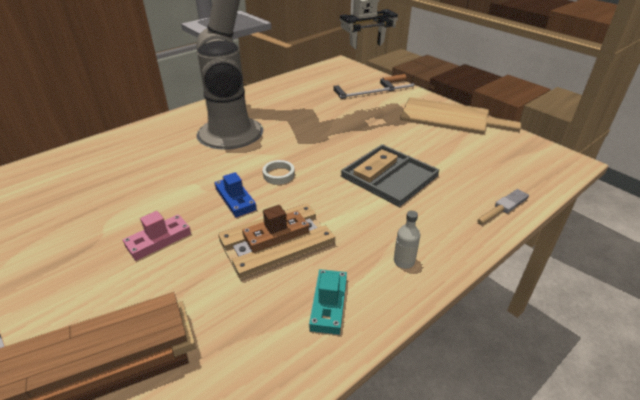

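View pics/top0.png

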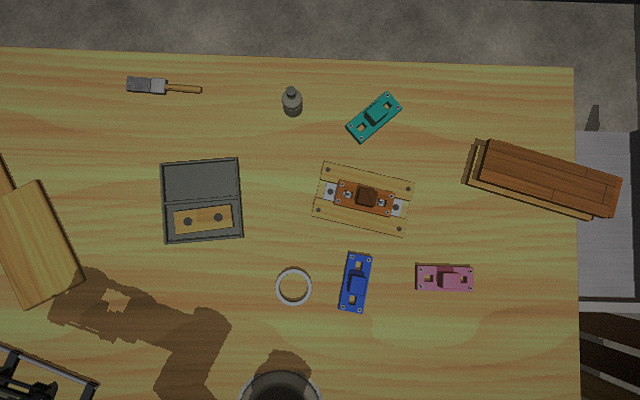

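View pics/wrist0.png

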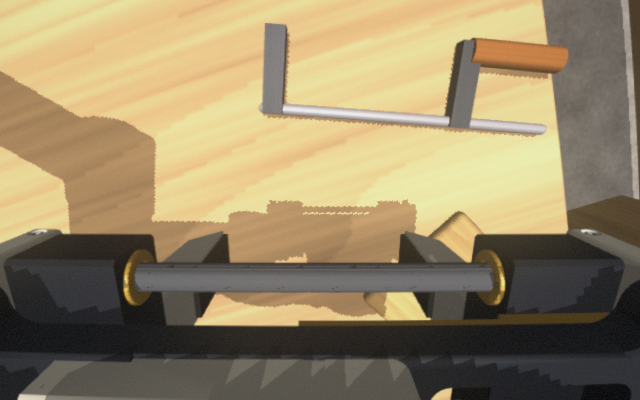

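The scene and top pictures show the jig with the brown guide at top (365,197). The tray is at top (202,200): its empty bay is the upper half (200,181), and the spare slab is in the lower half. I'll zoom in on these to measure.

```bash
cat > h.py <<'E'
import numpy as np, cv2
from scipy.spatial.transform import Rotation as R
from plant import readout, imaging, bot
def ray(n,uv,T=None):
    c=imaging.get_calibration(n)
    K=np.array([[c['fx'],0,c['cx']],[0,c['fy'],c['cy']],[0,0,1]])
    p=cv2.undistortPoints(np.array(uv,float).reshape(-1,1,2),K,c['dist']).reshape(-1,2)
    d=np.c_[p[:,0],-p[:,1],-np.ones(len(p))]
    if n=='wrist':
        M=T@c['mount']; return M[:3,3],d@M[:3,:3].T
    return c['position'],d@R.from_euler('xyz',c['rotation']).as_matrix().T
def onz(n,uv,z,T=None):
    o,d=ray(n,uv,T); s=(z-o[2])/d[:,2]; return o+d*s[:,None]
def proj(n,X,T=None):
    c=imaging.get_calibration(n); X=np.atleast_2d(X).astype(float)
    if n=='wrist': M=T@c['mount']; o,Rm=M[:3,3],M[:3,:3]
    else: o,Rm=c['position'],R.from_euler('xyz',c['rotation']).as_matrix()
    q=(X-o)@Rm; q=q*[1,-1,-1]
    K=np.array([[c['fx'],0,c['cx']],[0,c['fy'],c['cy']],[0,0,1]])
    return cv2.projectPoints(q.reshape(-1,1,3),np.zeros(3),np.zeros(3),K,c['dist'])[0].reshape(-1,2)
def tool(o=None):
    o=o or readout.get_obs(); T=np.eye(4)
    T[:3,:3]=R.from_euler('xyz',o['tcp_rot']).as_matrix(); T[:3,3]=o['tool_pos']; return T
E
python3 - <<'E'
from h import *
im=cv2.imread('pics/top0.png')
cv2.imwrite('pics/tz1.png',cv2.resize(im[150:250,300:430],None,fx=6,fy=6,interpolation=cv2.INTER_CUBIC))
cv2.imwrite('pics/tz2.png',cv2.resize(im[145:255,145:260],None,fx=5,fy=5,interpolation=cv2.INTER_CUBIC))
E
```

```text
(no output)
```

View pics/tz1.png

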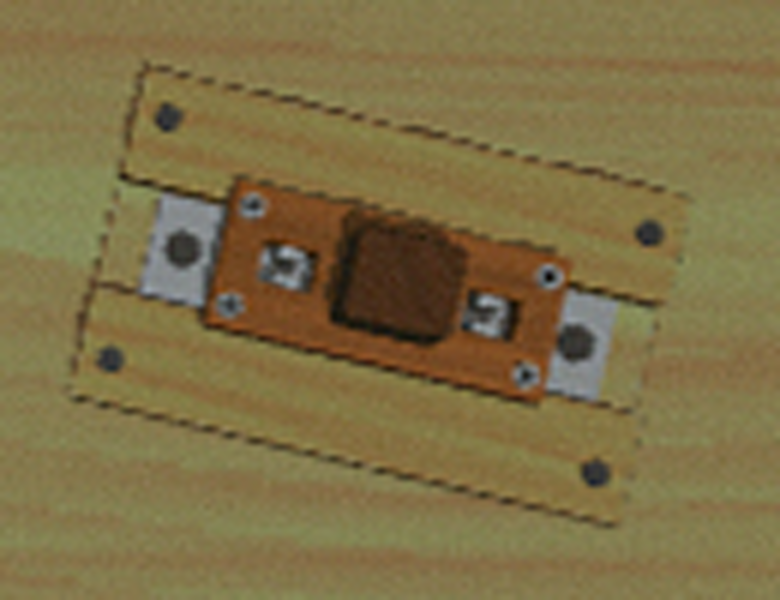

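View pics/tz2.png

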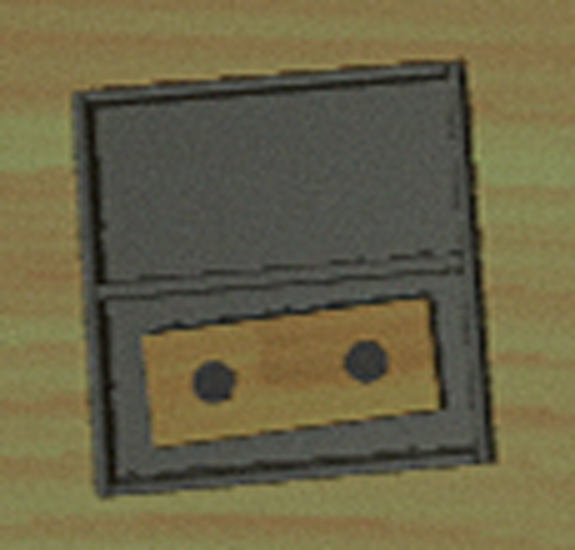

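The first crop shows the jig corners at (145,63), (688,198), (617,525) and (75,398), and the guide slab corners at (238,178), (572,260), (540,405) and (205,323). In the second, the tray rim corners are at (75,92), (462,60), (495,460) and (100,495).

Run:
```python
from h import *
def m(n,c,off,f,z):
    c=(np.array(c,float)+.5)/f-.5+off
    P=onz(n,c,z); 
    print(n,P.round(1)[:,:2].tolist(),'ctr',P.mean(0).round(1),'sides',np.linalg.norm(P-np.roll(P,-1,0),axis=1).round(1),
     'dirs',[round(float(np.arctan2(*(P[j]-P[i])[[1,0]])),4) for i,j in((0,1),(3,2))])
    return P
m('top',[(145,63),(688,198),(617,525),(75,398)],(300,150),6,30)
m('top',[(238,178),(572,260),(540,405),(205,323)],(300,150),6,56)
T=m('top',[(75,92),(462,60),(495,460),(100,495)],(145,145),5,26)
# guide block top in top pic / scene picture zooms
im=cv2.imread('pics/scene0.png')
cv2.imwrite('pics/sz1.png',cv2.resize(im[195:280,210:345],None,fx=5,fy=5,interpolation=cv2.INTER_CUBIC))
cv2.imwrite('pics/sz2.png',cv2.resize(im[140:210,335:445],None,fx=5,fy=5,interpolation=cv2.INTER_CUBIC))
```

```text
top [[662.4, -100.6], [608.8, -344.1], [462.9, -313.7], [512.7, -73.4]] ctr [ 561.7 -208.    30. ] sides [249.4 149.1 245.5 152.2] dirs [-1.7875, -1.775]
top [[608.9, -141.2], [577.2, -287.1], [514.0, -273.9], [545.6, -128.3]] ctr [ 561.4 -207.6   56. ] sides [149.3  64.6 149.   64.6] dirs [-1.7848, -1.7846]
top [[642.3, 333.2], [665.6, 130.6], [453.9, 105.0], [430.8, 309.1]] ctr [548.2 219.5  26. ] sides [203.9 213.3 205.4 212.9] dirs [-1.4564, -1.4583]
```

View pics/sz1.png

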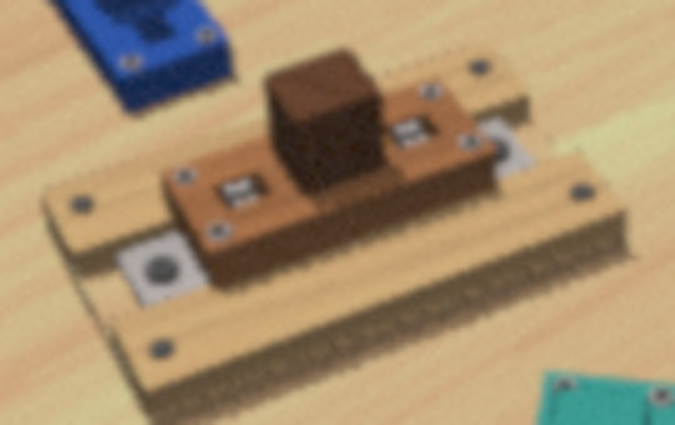

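View pics/sz2.png

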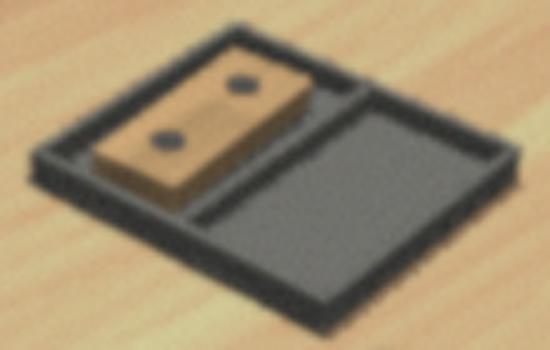

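Run:
```python
from h import *
def m(c,off,f,z):
    c=(np.array(c,float)+.5)/f-.5+off
    P=onz('scene',c,z); print(P.mean(0).round(1),P.round(1)[:,:2].tolist(),np.linalg.norm(P-np.roll(P,-1,0),axis=1).round(1))
m([(240,25),(515,150),(325,303),(33,158)],(335,140),5,26)
m([(163,172),(440,80),(498,160),(215,253)],(210,195),5,56)
m([(267,78),(345,50),(382,95),(300,125)],(210,195),5,106)
# overlay check
im=cv2.imread('pics/scene0.png')
E=lambda cx,cy,yaw,L,W,z:[(cx+np.cos(yaw)*a*L/2-np.sin(yaw)*b*W/2,cy+np.sin(yaw)*a*L/2+np.cos(yaw)*b*W/2,z) for a,b in((1,1),(1,-1),(-1,-1),(-1,1))]
for n in('scene','top'):
    im=cv2.imread(f'pics/{n}0.png'); im=cv2.resize(im,None,fx=4,fy=4,interpolation=cv2.INTER_CUBIC)
    for a,col in((E(561.5,-207.7,-1.785,150,64,56),(0,255,0)),(E(561.5,-207.7,-1.785,46,40,106),(0,255,255)),(E(548.2,219.5,-1.457,205,215,26),(255,0,255)),(E(561.5,-207.7,-1.785,250,150,30),(255,0,0))):
        cv2.polylines(im,[np.int32((proj(n,a)+.5)*4)],True,col,1)
    if n=='scene': cv2.imwrite('pics/ov_s.png',im[520:1120,830:1630]); cv2.imwrite('pics/ov_s2.png',im[520:840,1300:1800])
    else: cv2.imwrite('pics/ov_t.png',im[600:1000,1200:1720])
```

```text
[551.7 220.   26. ] [[437.8, 310.1], [641.9, 330.3], [665.9, 133.2], [461.3, 106.4]] [205.2 198.5 206.3 205.1]
[ 564.9 -205.4   56. ] [[516.4, -270.6], [549.0, -126.2], [614.8, -142.3], [579.2, -282.7]] [148.1  67.7 144.7  64. ]
[ 565.3 -206.5  106. ] [[542.8, -223.1], [549.8, -182.7], [588.0, -189.4], [580.5, -230.9]] [41.  38.7 42.2 38.5]
```

View pics/ov_s.png

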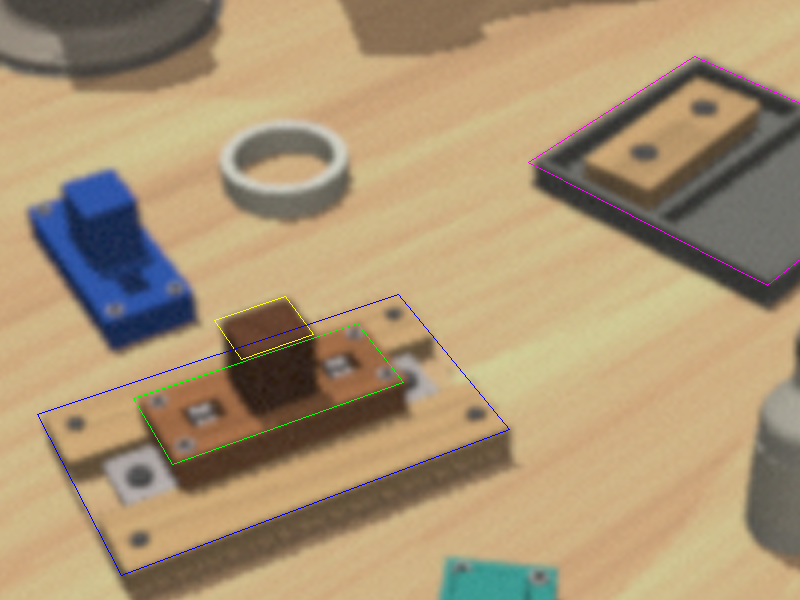

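View pics/ov_t.png

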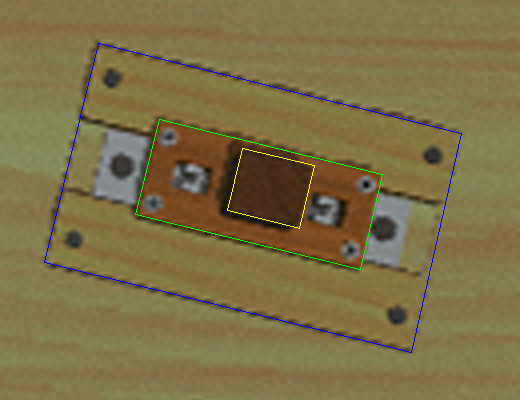

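The overlays agree to about 3 mm between the two cameras. Next I'll plan the approach to hover over the guide.

```bash
cat >> h.py <<'E'
def target(p,yaw_z,tilt=0):
    # tool x down, tool z along heading yaw_z
    z=np.array([np.cos(yaw_z),np.sin(yaw_z),0]); x=np.array([0,0,-1.]); y=np.cross(z,x)
    T=np.eye(4); T[:3,:3]=np.c_[x,y,z]; T[:3,3]=p; return T
def delta(T1,T0=None):
    T0=tool() if T0 is None else T0
    d=np.linalg.inv(T0)@T1
    rv=R.from_matrix(d[:3,:3]).as_rotvec()
    print('shift at start axes cm',(d[:3,3]/10).round(2),'rot',rv.round(4)); return d
E
python3 - <<'E'
from h import *
T=tool(); print(T.round(3))
print('yaw z',np.arctan2(T[1,2],T[0,2]))
for y in(-1.785,-1.785+np.pi): delta(target([563,-206.7,200],y))
E
```

```text
[[-1.00000e-03 -9.55000e-01  2.95000e-01  1.54912e+02]
 [-1.00000e-03  2.95000e-01  9.55000e-01  5.01351e+02]
 [-1.00000e+00  0.00000e+00 -1.00000e-03  2.48202e+02]
 [ 0.00000e+00  0.00000e+00  0.00000e+00  1.00000e+00]]
yaw z 1.2709951176606213
shift at start axes cm [  4.87 -59.9  -55.59] rot [ 3.056e+00 -4.000e-04  1.700e-03]
shift at start axes cm [  4.87 -59.9  -55.59] rot [-0.0856 -0.0011 -0.0002]
```

>>> {"op": "arm_command", "data": {
  "plan": [
    {"ty":-3.6,"tz":-2.2,"jaw":1},
    {"ty":-3.6,"tz":-2.2,"jaw":1},
    {"ty":-3.6,"tz":-2.2,"jaw":1},
    {"ty":-3.6,"tz":-2.2,"jaw":1},
    {"ty":-3.6,"tz":-2.2,"jaw":1},
    {"ty":-3.6,"tz":-2.2,"jaw":1},
    {"ty":-3.6,"tz":-2.2,"jaw":1},
    {"ty":-3.6,"tz":-2.2,"jaw":1},
    {"ty":-3.6,"tz":-2.2,"jaw":1},
    {"ty":-3.6,"tz":-2.2,"jaw":1},
    {"ty":-2.4,"tz":-3.35,"jaw":1},
    {"ty":-2.4,"tz":-3.35,"jaw":1},
    {"ty":-2.4,"tz":-3.35,"jaw":1},
    {"ty":-2.4,"tz":-3.35,"jaw":1},
    {"ty":-2.4,"tz":-3.35,"jaw":1},
    {"ty":-2.4,"tz":-3.35,"jaw":1},
    {"ty":-2.4,"tz":-3.35,"jaw":1},
    {"ty":-2.4,"tz":-3.35,"jaw":1},
    {"wx":-0.0856,"jaw":1},
    {"jaw":1}
  ]
}}

```text
invalid input at $.plan[0]: expected keys tx, ty, tz, wx, wy, wz, jaw
```

>>> {"op": "arm_command", "data": {
  "plan": [
    {"tx":0,"ty":-3.6,"tz":-2.2,"wx":0,"wy":0,"wz":0,"jaw":1},
    {"tx":0,"ty":-3.6,"tz":-2.2,"wx":0,"wy":0,"wz":0,"jaw":1},
    {"tx":0,"ty":-3.6,"tz":-2.2,"wx":0,"wy":0,"wz":0,"jaw":1},
    {"tx":0,"ty":-3.6,"tz":-2.2,"wx":0,"wy":0,"wz":0,"jaw":1},
    {"tx":0,"ty":-3.6,"tz":-2.2,"wx":0,"wy":0,"wz":0,"jaw":1},
    {"tx":0,"ty":-3.6,"tz":-2.2,"wx":0,"wy":0,"wz":0,"jaw":1},
    {"tx":0,"ty":-3.6,"tz":-2.2,"wx":0,"wy":0,"wz":0,"jaw":1},
    {"tx":0,"ty":-3.6,"tz":-2.2,"wx":0,"wy":0,"wz":0,"jaw":1},
    {"tx":0,"ty":-3.6,"tz":-2.2,"wx":0,"wy":0,"wz":0,"jaw":1},
    {"tx":0,"ty":-3.6,"tz":-2.2,"wx":0,"wy":0,"wz":0,"jaw":1},
    {"tx":0,"ty":-2.4,"tz":-3.35,"wx":0,"wy":0,"wz":0,"jaw":1},
    {"tx":0,"ty":-2.4,"tz":-3.35,"wx":0,"wy":0,"wz":0,"jaw":1},
    {"tx":0,"ty":-2.4,"tz":-3.35,"wx":0,"wy":0,"wz":0,"jaw":1},
    {"tx":0,"ty":-2.4,"tz":-3.35,"wx":0,"wy":0,"wz":0,"jaw":1},
    {"tx":0,"ty":-2.4,"tz":-3.35,"wx":0,"wy":0,"wz":0,"jaw":1},
    {"tx":0,"ty":-2.4,"tz":-3.35,"wx":0,"wy":0,"wz":0,"jaw":1},
    {"tx":0,"ty":-2.4,"tz":-3.35,"wx":0,"wy":0,"wz":0,"jaw":1},
    {"tx":0,"ty":-2.4,"tz":-3.35,"wx":0,"wy":0,"wz":0,"jaw":1},
    {"tx":0,"ty":0,"tz":0,"wx":-0.0856,"wy":0,"wz":0,"jaw":1},
    {"tx":0,"ty":0,"tz":0,"wx":0,"wy":0,"wz":0,"jaw":1}
  ]
}}

```text
time: 2.15
tool_pos: [538.1, -128.7, 247.9]
tcp_rot: [1.248, 1.569, 2.604]
contact_force: [1.0, 0.7, -0.0]
grip_width: 92.0
```

Run:
```python
from h import *
o=readout.get_obs(); print(o['time'],o['joint_positions'].round(3),o['tool_pos'])
delta(target([563,-206.7,200],-1.785+np.pi),tool(o))
cv2.imwrite('pics/w1.png',imaging.capture('wrist'))
```

```text
2.15 [-0.373  0.395  1.445  0.     1.302 -1.729] [ 538.14364618 -128.70041763  247.94431322]
shift at start axes cm [ 4.79 -4.1  -7.09] rot [-0.0012  0.0005 -0.0014]
```

View pics/w1.png

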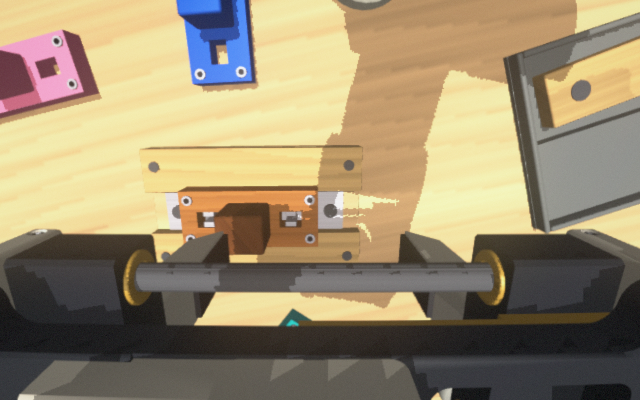

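The wrist view shows the guide slab's far corners near (180,188) and (317,188), and its screws at about (186,201), (310,200) and (310,239). I'll zoom in to refine these.

Run:
```python
from h import *
T=tool()
im=cv2.imread('pics/w1.png'); f=4
im=cv2.resize(im,None,fx=f,fy=f,interpolation=cv2.INTER_CUBIC)
E=lambda cx,cy,yaw,L,W,z:[(cx+np.cos(yaw)*a*L/2-np.sin(yaw)*b*W/2,cy+np.sin(yaw)*a*L/2+np.cos(yaw)*b*W/2,z) for a,b in((1,1),(1,-1),(-1,-1),(-1,1))]
for a,col in((E(563,-206.7,-1.785,150,64,56),(0,255,0)),(E(563,-206.7,-1.785,46,40,106),(0,255,255)),(E(563,-206.7,-1.785,250,150,30),(255,0,0))):
    cv2.polylines(im,[np.int32((proj('wrist',a,T)+.5)*f)],True,col,1)
cv2.imwrite('pics/ov_w.png',im[560:1040,500:1300])
print(onz('wrist',[(180,188.5),(317.5,188.5)],56,T).round(1), 'model far corners',np.round(E(563,-206.7,-1.785,150,64,56),1)[:,:2].tolist())
```

```text
[[ 511.6 -266.4   56. ]
 [ 543.2 -123.4   56. ]] model far corners [[578.3, -286.8], [515.8, -273.2], [547.7, -126.6], [610.2, -140.2]]
```

View pics/ov_w.png

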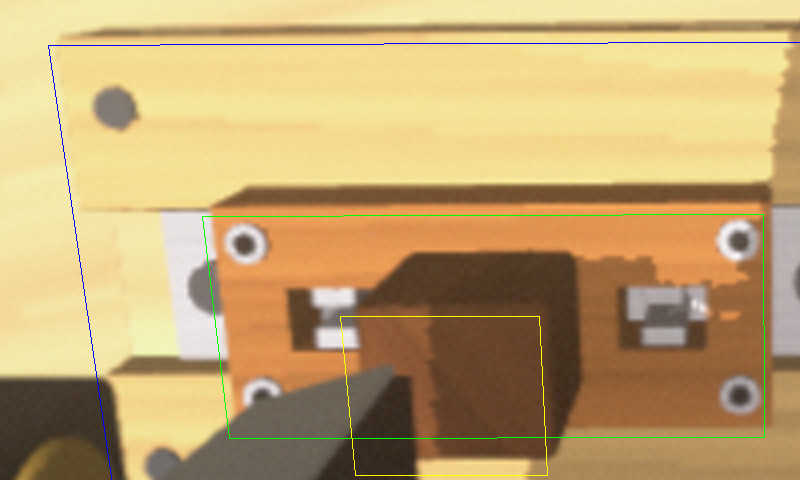

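Run:
```python
from h import *
delta(target([561.5,-205,150],-1.785+np.pi))
```

```text
shift at start axes cm [ 9.81 -3.97 -7.04] rot [-0.0024  0.0005 -0.0013]
```

>>> {"op": "arm_command", "data": {
  "plan": [
    {"tx":0.8,"ty":-0.8,"tz":-1.41,"wx":-0.0024,"wy":0,"wz":0,"jaw":1},
    {"tx":0.8,"ty":-0.8,"tz":-1.41,"wx":0,"wy":0,"wz":0,"jaw":1},
    {"tx":0.8,"ty":-0.8,"tz":-1.41,"wx":0,"wy":0,"wz":0,"jaw":1},
    {"tx":0.8,"ty":-0.8,"tz":-1.41,"wx":0,"wy":0,"wz":0,"jaw":1},
    {"tx":0.8,"ty":-0.8,"tz":-1.41,"wx":0,"wy":0,"wz":0,"jaw":1},
    {"tx":2,"ty":0,"tz":0,"wx":0,"wy":0,"wz":0,"jaw":1},
    {"tx":2,"ty":0,"tz":0,"wx":0,"wy":0,"wz":0,"jaw":1},
    {"tx":1.8,"ty":0,"tz":0,"wx":0,"wy":0,"wz":0,"jaw":1},
    {"tx":0,"ty":0,"tz":0,"wx":0,"wy":0,"wz":0,"jaw":1},
    {"tx":0,"ty":0,"tz":0,"wx":0,"wy":0,"wz":0,"jaw":1}
  ]
}}

```text
time: 3.2
tool_pos: [562.7, -205.6, 150.6]
tcp_rot: [1.15, 1.57, 2.508]
contact_force: [0.2, -0.7, 0.2]
grip_width: 91.7
```

Run:
```python
from h import *
T=tool(); delta(target([561.5,-205,88],-1.785+np.pi))
cv2.imwrite('pics/w2.png',imaging.capture('wrist'))
cv2.imwrite('pics/s2.png',cv2.resize(imaging.capture('scene')[150:290,180:380],None,fx=4,fy=4,interpolation=cv2.INTER_CUBIC))
```

```text
shift at start axes cm [6.26 0.13 0.03] rot [ 0.002   0.0002 -0.0004]
```

View pics/w2.png

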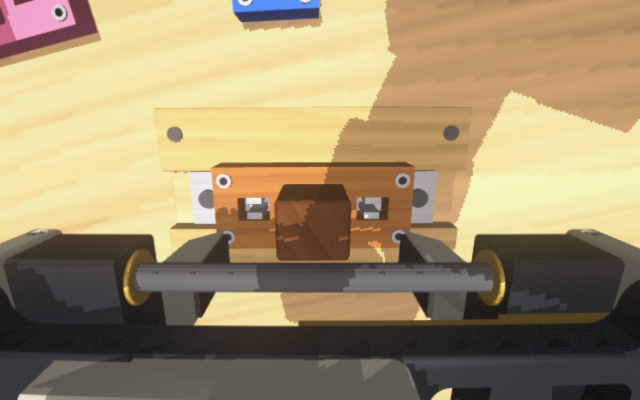

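View pics/s2.png

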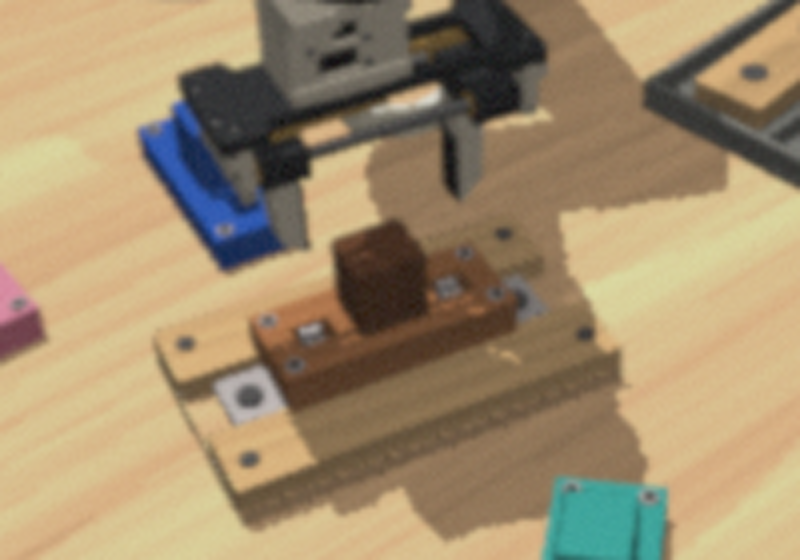

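Run:
```python
from h import *
T=tool()
P=[(T@np.array([44.6,y,z,1]))[:3] for y,z in((-20,0),(0,0),(20,0),(0,23),(0,-23))]
print(proj('wrist',P,T).round(1), (T@np.array([44.6,0,0,1])))
P=[(T@np.array([94.6,y,z,1]))[:3] for y,z in((-32,0),(32,0),(0,75),(0,-75))]
print(proj('wrist',P,T).round(1))
im=cv2.imread('pics/w2.png'); cv2.imwrite('pics/w2z.png',cv2.resize(im[150:270,200:430],None,fx=3.4,fy=3.4,interpolation=cv2.INTER_CUBIC))
```

```text
[[311.6 265.1]
 [311.5 235. ]
 [311.5 203.2]
 [349.4 235. ]
 [273.6 235. ]] [ 563.27464485 -205.63280501  107.1136466     1.        ]
[[312.  250.2]
 [311.9 169.4]
 [410.6 211.2]
 [213.4 211.2]]
```

View pics/w2z.png

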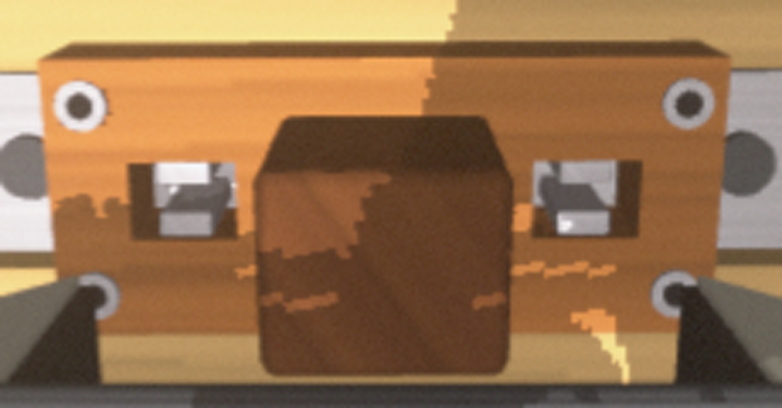

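>>> {"op": "arm_command", "data": {
  "plan": [
    {"tx":1.2,"ty":0.1,"tz":0.05,"wx":0.001,"wy":0,"wz":0,"jaw":1},
    {"tx":1.2,"ty":0.08,"tz":0,"wx":0,"wy":0,"wz":0,"jaw":1},
    {"tx":1.2,"ty":0,"tz":0,"wx":0,"wy":0,"wz":0,"jaw":1},
    {"tx":1.2,"ty":0,"tz":0,"wx":0,"wy":0,"wz":0,"jaw":1},
    {"tx":1.0,"ty":0,"tz":0,"wx":0,"wy":0,"wz":0,"jaw":1},
    {"tx":0.5,"ty":0,"tz":0,"wx":0,"wy":0,"wz":0,"jaw":1},
    {"tx":0,"ty":0,"tz":0,"wx":0,"wy":0,"wz":0,"jaw":1},
    {"tx":0,"ty":0,"tz":0,"wx":0,"wy":0,"wz":0,"jaw":1}
  ]
}}

```text
time: 4.1
tool_pos: [561.1, -204.2, 87.9]
tcp_rot: [-1.644, 1.57, -0.286]
contact_force: [0.4, -0.1, -0.5]
grip_width: 91.9
```

Run:
```python
from h import *
o=readout.get_obs(); print(o['contact_force'],o['moment'],o['tool_pos']); print(tool()[:3,:3].round(4))
cv2.imwrite('pics/w3.png',imaging.capture('wrist'))
```

```text
[ 0.41943784 -0.13762447 -0.52039964] [-0.02497971 -0.02798629  0.04419555] [ 561.13995369 -204.20427163   87.89224324]
[[ 5.000e-04 -9.775e-01  2.111e-01]
 [-1.000e-04  2.111e-01  9.775e-01]
 [-1.000e+00 -5.000e-04 -0.000e+00]]
```

View pics/w3.png

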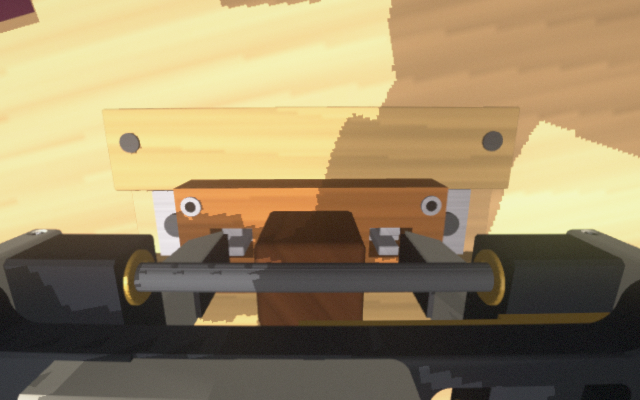

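The block is centred in the jaws, at about column 310 against 312. Now I'll close.

>>> {"op": "arm_command", "data": {
  "plan": [
    {"tx":0,"ty":0,"tz":-0.04,"wx":0,"wy":0,"wz":0,"jaw":-1},
    {"tx":0,"ty":0,"tz":0,"wx":0,"wy":0,"wz":0,"jaw":-1},
    {"tx":0,"ty":0,"tz":0,"wx":0,"wy":0,"wz":0,"jaw":-1},
    {"tx":0,"ty":0,"tz":0,"wx":0,"wy":0,"wz":0,"jaw":-1},
    {"tx":0,"ty":0,"tz":0,"wx":0,"wy":0,"wz":0,"jaw":-1},
    {"tx":0,"ty":0,"tz":0,"wx":0,"wy":0,"wz":0,"jaw":-1},
    {"tx":0,"ty":0,"tz":0,"wx":0,"wy":0,"wz":0,"jaw":-1},
    {"tx":0,"ty":0,"tz":0,"wx":0,"wy":0,"wz":0,"jaw":-1}
  ]
}}

```text
time: 4.95
tool_pos: [560.5, -205.8, 87.7]
tcp_rot: [-3.112, 1.569, -1.754]
contact_force: [-1.7, -5.5, -0.6]
grip_width: 45.7
```

Run:
```python
from h import *
o=readout.get_obs(); print(o['time'],o['contact_force'],o['moment'],o['tool_pos'],o['grip_width']); T0=tool(o);print(T0[:3,:3].round(4)); np.save('T0.npy',T0)
# rock schedule: end P(+tool z) , N(-tool z); underside pts in tool frame at start
h0=T0[2,3]-30  # tcp height over rails
def pose(hp,hn):
    # pose of guide: end heights hp,hn over rails; return tool pose; midpoint kept over centre, pivot shift
    th=np.arcsin((hp-hn)/90.)  # +z end up
    # guide frame: z'=cos*z + sin*up ; up'=cos*up - sin*z
    z=T0[:3,2]*np.cos(th)-T0[:3,0]*np.sin(th)
    x=T0[:3,0]*np.cos(th)+T0[:3,2]*np.sin(th)
    mid0=T0[:3,3]+T0[:3,0]*h0
    mid=mid0-T0[:3,0]*(hp+hn)/2
    T=np.eye(4);T[:3,0]=x;T[:3,2]=z;T[:3,1]=np.cross(z,x);T[:3,3]=mid-x*h0
    return T
prev=pose(0,0); a=b=0
for hp,hn in [(7,0),(6,12),(18,11),(17,24),(29,23),(30,30)]:
    T=pose(hp,hn); d=np.linalg.inv(prev)@T
    print((hp,hn),'th',round((hp-hn)/90,3),(d[:3,3]/10).round(3),R.from_matrix(d[:3,:3]).as_rotvec().round(4)); prev=T
```

```text
4.95 [-1.69445127 -5.5169731  -0.63026747] [-0.5199027   0.19010551  0.10887359] [ 560.51658822 -205.75535231   87.70001142] 45.70366345602592
[[-3.000e-04 -9.775e-01  2.111e-01]
 [-1.600e-03  2.111e-01  9.775e-01]
 [-1.000e+00 -0.000e+00 -1.600e-03]]
(7, 0) th 0.078 [-0.333 -0.    -0.449] [ 0.     -0.0779 -0.    ]
(6, 12) th -0.067 [-0.488  0.     0.874] [0.     0.1446 0.    ]
(18, 11) th 0.078 [-0.489 -0.    -0.868] [ 0.     -0.1446  0.    ]
(17, 24) th -0.078 [-0.528 -0.     0.942] [ 0.      0.1557 -0.    ]
(29, 23) th 0.067 [-0.488  0.    -0.874] [ 0.     -0.1446  0.    ]
(30, 30) th 0.0 [-0.386 -0.     0.411] [-0.      0.0667  0.    ]
```

>>> {"op": "arm_command", "data": {
  "plan": [
    {"tx":-0.067,"ty":0,"tz":-0.18,"wx":0,"wy":-0.0156,"wz":0,"jaw":-1},
    {"tx":-0.067,"ty":0,"tz":-0.09,"wx":0,"wy":-0.0156,"wz":0,"jaw":-1},
    {"tx":-0.067,"ty":0,"tz":-0.09,"wx":0,"wy":-0.0156,"wz":0,"jaw":-1},
    {"tx":-0.067,"ty":0,"tz":-0.09,"wx":0,"wy":-0.0156,"wz":0,"jaw":-1},
    {"tx":-0.067,"ty":0,"tz":-0.09,"wx":0,"wy":-0.0156,"wz":0,"jaw":-1},
    {"tx":0,"ty":0,"tz":0,"wx":0,"wy":0,"wz":0,"jaw":-1},
    {"tx":0,"ty":0,"tz":0,"wx":0,"wy":0,"wz":0,"jaw":-1}
  ]
}}

```text
time: 5.65
tool_pos: [559.9, -209.7, 91.7]
tcp_rot: [-0.013, 1.492, 1.345]
contact_force: [-1.3, 4.1, 7.3]
grip_width: 45.8
```

```bash
cat >> h.py <<'E'
def pose(hp,hn,T0=None):
    T0=np.load('T0.npy') if T0 is None else T0
    h0=T0[2,3]-30; th=np.arcsin((hp-hn)/90.)
    z=T0[:3,2]*np.cos(th)-T0[:3,0]*np.sin(th); x=T0[:3,0]*np.cos(th)+T0[:3,2]*np.sin(th)
    mid=T0[:3,3]+T0[:3,0]*h0-T0[:3,0]*(hp+hn)/2
    T=np.eye(4);T[:3,0]=x;T[:3,2]=z;T[:3,1]=np.cross(z,x);T[:3,3]=mid-x*h0
    return T
def status():
    o=readout.get_obs(); T=tool(o); T0=np.load('T0.npy'); h0=T0[2,3]-30
    for n,s in(('P',45),('N',-45)):
        l=np.array([h0,0,s,1]); print(n,'moved (tool0 y,z | up)',(T0[:3,:3].T@((T@l)[:3]-(T0@l)[:3]))[[1,2]].round(1),((T@l)[2]-(T0@l)[2]).round(1))
    print('t',o['time'],'tilt',np.arccos(-T[2,0]).round(4),'F tool',(T[:3,:3].T@o['contact_force']).round(1),'M',(T[:3,:3].T@o['moment']).round(2),'w',o['grip_width'])
    return T
E
python3 - <<'E'
from h import *
T=status(); delta(pose(6,12),T)
cv2.imwrite('pics/s3.png',cv2.resize(imaging.capture('scene')[150:290,180:380],None,fx=4,fy=4,interpolation=cv2.INTER_CUBIC))
E
```

```text
P moved (tool0 y,z | up) [-0.3  0.6] 7.8
N moved (tool0 y,z | up) [-0.3  0.9] 0.5
t 5.65 tilt 0.0792 F tool [-7.   2.1  4.3] M [-0.08  0.91  0.32] w 45.83081953662152
shift at start axes cm [-0.42  0.03  0.81] rot [-0.      0.1476  0.001 ]
```

View pics/s3.png

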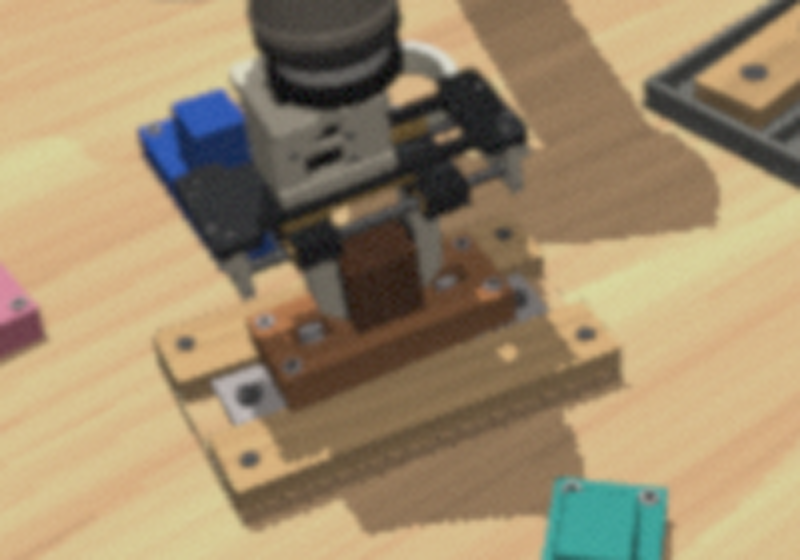

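Tipped: the scene view shows the right end risen about 6 mm while the left end and the bar plate stayed put. Next I'll bring the other end up, with the pivot end easing down slightly, and check forces halfway.

>>> {"op": "arm_command", "data": {
  "plan": [
    {"tx":-0.079,"ty":0,"tz":0.119,"wx":0,"wy":0.0207,"wz":0,"jaw":-1},
    {"tx":-0.079,"ty":0,"tz":0.119,"wx":0,"wy":0.0207,"wz":0,"jaw":-1},
    {"tx":-0.079,"ty":0,"tz":0.119,"wx":0,"wy":0.0207,"wz":0,"jaw":-1},
    {"tx":-0.079,"ty":0,"tz":0.119,"wx":0,"wy":0.0207,"wz":0,"jaw":-1},
    {"tx":0,"ty":0,"tz":0,"wx":0,"wy":0,"wz":0,"jaw":-1}
  ]
}}

```text
time: 6.2
tool_pos: [560.2, -205.2, 93.5]
tcp_rot: [2.925, 1.564, -1.999]
contact_force: [-0.3, -3.9, -10.8]
grip_width: 45.8
```

Run:
```python
from h import *
T=status(); delta(pose(6,12),T)
cv2.imwrite('pics/s4.png',cv2.resize(imaging.capture('scene')[150:290,180:380],None,fx=4,fy=4,interpolation=cv2.INTER_CUBIC))
```

```text
P moved (tool0 y,z | up) [0.6 0.1] 5.6
N moved (tool0 y,z | up) [0.5 0.1] 6.0
t 6.2 tilt 0.0069 F tool [10.9 -0.6 -3.8] M [-0.04  0.88 -0.25] w 45.76120954827573
shift at start axes cm [-0.31 -0.04  0.34] rot [ 0.001   0.0616 -0.0015]
```

View pics/s4.png

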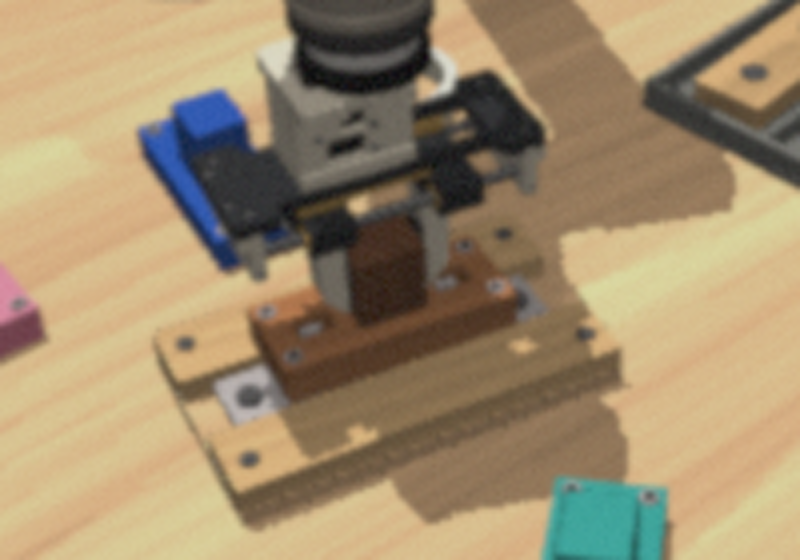

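Net pull is 10.8 N including the weight, so the bar stays home. I'll continue.

>>> {"op": "arm_command", "data": {
  "plan": [
    {"tx":-0.079,"ty":0,"tz":0.119,"wx":0,"wy":0.0207,"wz":0,"jaw":-1},
    {"tx":-0.079,"ty":0,"tz":0.119,"wx":0,"wy":0.0207,"wz":0,"jaw":-1},
    {"tx":-0.079,"ty":0,"tz":0.119,"wx":0,"wy":0.0207,"wz":0,"jaw":-1},
    {"tx":0,"ty":0,"tz":0,"wx":0,"wy":0,"wz":0,"jaw":-1}
  ]
}}

```text
time: 6.65
tool_pos: [561.0, -201.5, 96.1]
tcp_rot: [3.122, 1.502, -1.802]
contact_force: [-0.4, -4.5, -13.5]
grip_width: 45.9
```

Run:
```python
from h import *
T=status(); delta(pose(18,11),T)
```

```text
P moved (tool0 y,z | up) [0.6 0.3] 5.5
N moved (tool0 y,z | up) [0.5 0.5] 11.6
t 6.65 tilt 0.0693 F tool [13.8 -0.6 -3.5] M [-0.03  0.95 -0.19] w 45.89987108251871
shift at start axes cm [-0.53 -0.04 -0.91] rot [ 0.0012 -0.1455 -0.0014]
```

>>> {"op": "arm_command", "data": {
  "plan": [
    {"tx":-0.03,"ty":0,"tz":-0.112,"wx":0,"wy":-0.0195,"wz":0,"jaw":-1},
    {"tx":-0.05,"ty":0,"tz":-0.112,"wx":0,"wy":-0.0195,"wz":0,"jaw":-1},
    {"tx":-0.06,"ty":0,"tz":-0.112,"wx":0,"wy":-0.0195,"wz":0,"jaw":-1},
    {"tx":-0.06,"ty":0,"tz":-0.112,"wx":0,"wy":-0.0195,"wz":0,"jaw":-1},
    {"tx":0,"ty":0,"tz":0,"wx":0,"wy":0,"wz":0,"jaw":-1}
  ]
}}

```text
time: 7.15
tool_pos: [560.7, -205.9, 99.3]
tcp_rot: [-0.047, 1.558, 1.31]
contact_force: [0.2, 3.1, -4.7]
grip_width: 46.0
```

Run:
```python
from h import *
T=status(); delta(pose(17.5,9.5),T)
cv2.imwrite('pics/s5.png',cv2.resize(imaging.capture('scene')[150:290,180:380],None,fx=4,fy=4,interpolation=cv2.INTER_CUBIC))
```

```text
P moved (tool0 y,z | up) [-0.3  0.7] 12.3
N moved (tool0 y,z | up) [-0.1  0.8] 10.9
t 7.15 tilt 0.0133 F tool [4.8 0.5 3. ] M [-0.04 -0.32  0.08] w 45.96375229148437
shift at start axes cm [-0.18  0.02 -0.5 ] rot [-0.0011 -0.0741  0.0006]
```

View pics/s5.png

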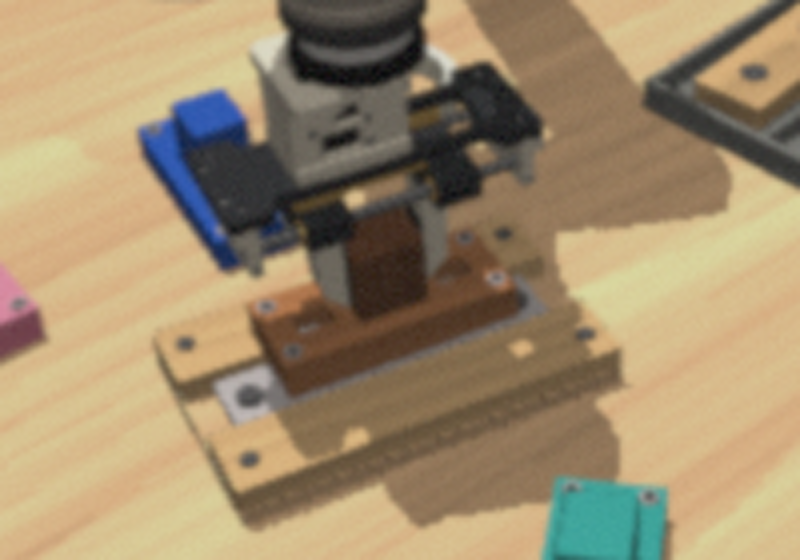

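The guide is visibly up, with the bar plate still at home at (248,395). Net pull is only 4.7 N.

>>> {"op": "arm_command", "data": {
  "plan": [
    {"tx":-0.056,"ty":0,"tz":-0.112,"wx":0,"wy":-0.0195,"wz":0,"jaw":-1},
    {"tx":-0.056,"ty":0,"tz":-0.112,"wx":0,"wy":-0.0195,"wz":0,"jaw":-1},
    {"tx":-0.056,"ty":0,"tz":-0.112,"wx":0,"wy":-0.0195,"wz":0,"jaw":-1},
    {"tx":-0.056,"ty":0,"tz":-0.112,"wx":0,"wy":-0.0195,"wz":0,"jaw":-1},
    {"tx":0,"ty":0,"tz":0,"wx":0,"wy":0,"wz":0,"jaw":-1}
  ]
}}

```text
time: 7.7
tool_pos: [559.6, -210.8, 101.0]
tcp_rot: [-0.003, 1.479, 1.353]
contact_force: [0.6, 4.1, -1.8]
grip_width: 45.9
```

Run:
```python
from h import *
T=status(); delta(pose(16.5,22),T)
```

```text
P moved (tool0 y,z | up) [-0.2  0. ] 17.7
N moved (tool0 y,z | up) [-0.1  0.4] 9.4
t 7.7 tilt 0.0914 F tool [2.1 0.3 4. ] M [-0.03 -0.39  0.08] w 45.93048609101972
shift at start axes cm [-0.5   0.01  0.92] rot [-0.0013  0.1542  0.0003]
```

>>> {"op": "arm_command", "data": {
  "plan": [
    {"tx":-0.065,"ty":0,"tz":0.118,"wx":0,"wy":0.0204,"wz":0,"jaw":-1},
    {"tx":-0.065,"ty":0,"tz":0.118,"wx":0,"wy":0.0204,"wz":0,"jaw":-1},
    {"tx":-0.065,"ty":0,"tz":0.118,"wx":0,"wy":0.0204,"wz":0,"jaw":-1},
    {"tx":-0.065,"ty":0,"tz":0.118,"wx":0,"wy":0.0204,"wz":0,"jaw":-1},
    {"tx":0,"ty":0,"tz":0,"wx":0,"wy":0,"wz":0,"jaw":-1}
  ]
}}

```text
time: 8.2
tool_pos: [560.5, -206.1, 103.7]
tcp_rot: [-0.028, 1.566, 1.331]
contact_force: [-0.2, -1.4, -5.7]
grip_width: 45.9
```

Run:
```python
from h import *
T=status(); delta(pose(16,22.5),T)
```

```text
P moved (tool0 y,z | up) [-0. -0.] 16.3
N moved (tool0 y,z | up) [-0.1 -0. ] 15.7
t 8.2 tilt 0.0053 F tool [ 5.7 -0.1 -1.4] M [0.03 0.23 0.02] w 45.90184950810491
shift at start axes cm [-0.31  0.01  0.46] rot [0.0014 0.0792 0.0001]
```

>>> {"op": "arm_command", "data": {
  "plan": [
    {"tx":-0.073,"ty":0,"tz":0.118,"wx":0,"wy":0.0204,"wz":0,"jaw":-1},
    {"tx":-0.073,"ty":0,"tz":0.118,"wx":0,"wy":0.0204,"wz":0,"jaw":-1},
    {"tx":-0.073,"ty":0,"tz":0.118,"wx":0,"wy":0.0204,"wz":0,"jaw":-1},
    {"tx":-0.073,"ty":0,"tz":0.118,"wx":0,"wy":0.0204,"wz":0,"jaw":-1},
    {"tx":0,"ty":0,"tz":0,"wx":0,"wy":0,"wz":0,"jaw":-1}
  ]
}}

```text
time: 8.7
tool_pos: [561.5, -201.3, 106.5]
tcp_rot: [3.141, 1.495, -1.783]
contact_force: [-1.3, -2.2, -7.0]
grip_width: 46.0
```

Run:
```python
from h import *
T=status(); delta(pose(28,21.5),T)
cv2.imwrite('pics/s6.png',cv2.resize(imaging.capture('scene')[150:290,180:380],None,fx=4,fy=4,interpolation=cv2.INTER_CUBIC))
```

```text
P moved (tool0 y,z | up) [0.  0.2] 15.6
N moved (tool0 y,z | up) [-0.1  0.4] 22.3
t 8.7 tilt 0.076 F tool [ 7.1  0.8 -1.9] M [0.02 0.38 0.03] w 45.95916077537032
shift at start axes cm [-0.51  0.01 -0.91] rot [ 1.400e-03 -1.466e-01 -1.000e-04]
```

View pics/s6.png

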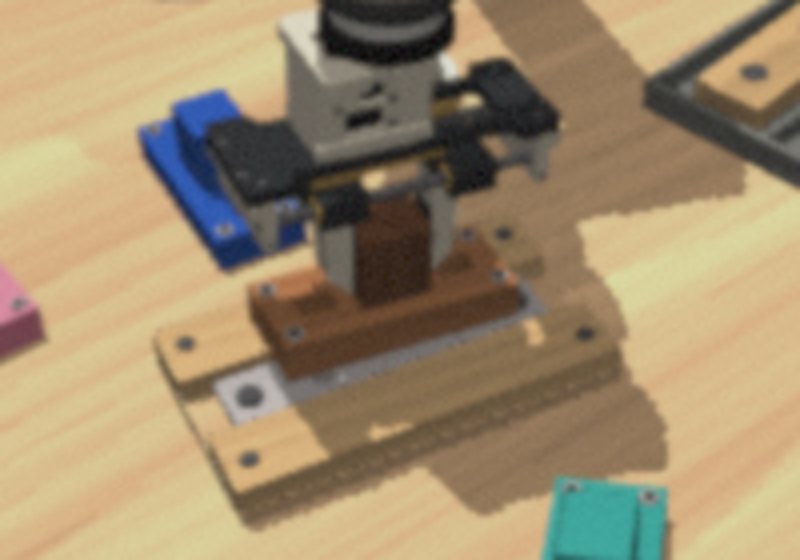

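>>> {"op": "arm_command", "data": {
  "plan": [
    {"tx":-0.05,"ty":0,"tz":-0.118,"wx":0,"wy":-0.0204,"wz":0,"jaw":-1},
    {"tx":-0.065,"ty":0,"tz":-0.118,"wx":0,"wy":-0.0204,"wz":0,"jaw":-1},
    {"tx":-0.065,"ty":0,"tz":-0.118,"wx":0,"wy":-0.0204,"wz":0,"jaw":-1},
    {"tx":-0.07,"ty":0,"tz":-0.118,"wx":0,"wy":-0.0204,"wz":0,"jaw":-1},
    {"tx":-0.07,"ty":0,"tz":-0.118,"wx":0,"wy":-0.0204,"wz":0,"jaw":-1},
    {"tx":-0.07,"ty":0,"tz":-0.118,"wx":0,"wy":-0.0204,"wz":0,"jaw":-1},
    {"tx":-0.07,"ty":0,"tz":-0.118,"wx":0,"wy":-0.0204,"wz":0,"jaw":-1},
    {"tx":0,"ty":0,"tz":0,"wx":0,"wy":0,"wz":0,"jaw":-1}
  ]
}}

```text
time: 9.55
tool_pos: [559.9, -210.1, 111.6]
tcp_rot: [-0.013, 1.501, 1.344]
contact_force: [0.4, 0.7, -1.7]
grip_width: 45.7
```

Run:
```python
from h import *
T=status(); delta(pose(26.5,30),T)
```

```text
P moved (tool0 y,z | up) [-0.4 -0.4] 27.3
N moved (tool0 y,z | up) [-0.3 -0.1] 20.8
t 9.55 tilt 0.0701 F tool [ 1.8 -0.3  0.7] M [-0.03  0.07  0.03] w 45.735579541740385
shift at start axes cm [-0.38  0.03  0.69] rot [-0.0014  0.1107  0.0009]
```

>>> {"op": "arm_command", "data": {
  "plan": [
    {"tx":-0.075,"ty":0,"tz":0.1,"wx":0,"wy":0.0172,"wz":0,"jaw":-1},
    {"tx":-0.075,"ty":0,"tz":0.1,"wx":0,"wy":0.0172,"wz":0,"jaw":-1},
    {"tx":-0.075,"ty":0,"tz":0.1,"wx":0,"wy":0.0172,"wz":0,"jaw":-1},
    {"tx":-0.075,"ty":0,"tz":0.1,"wx":0,"wy":0.0172,"wz":0,"jaw":-1},
    {"tx":-0.075,"ty":0,"tz":0.1,"wx":0,"wy":0.0172,"wz":0,"jaw":-1},
    {"tx":-0.075,"ty":0,"tz":0.1,"wx":0,"wy":0.0172,"wz":0,"jaw":-1},
    {"tx":0,"ty":0,"tz":0,"wx":0,"wy":0,"wz":0,"jaw":-1}
  ]
}}

```text
time: 10.25
tool_pos: [561.5, -203.2, 116.6]
tcp_rot: [-3.104, 1.535, -1.745]
contact_force: [0.1, -0.1, -2.5]
grip_width: 45.7
```

Run:
```python
from h import *
T=status(); delta(pose(40,40),T)
cv2.imwrite('pics/s7.png',cv2.resize(imaging.capture('scene')[150:290,180:380],None,fx=4,fy=4,interpolation=cv2.INTER_CUBIC))
```

```text
P moved (tool0 y,z | up) [-0.4  0.7] 27.4
N moved (tool0 y,z | up) [-0.5  0.7] 30.4
t 10.25 tilt 0.0354 F tool [ 2.5 -0.1 -0. ] M [-0.   -0.02  0.03] w 45.70087407011868
shift at start axes cm [-1.1   0.04 -0.3 ] rot [ 0.001  -0.0338  0.0013]
```

View pics/s7.png

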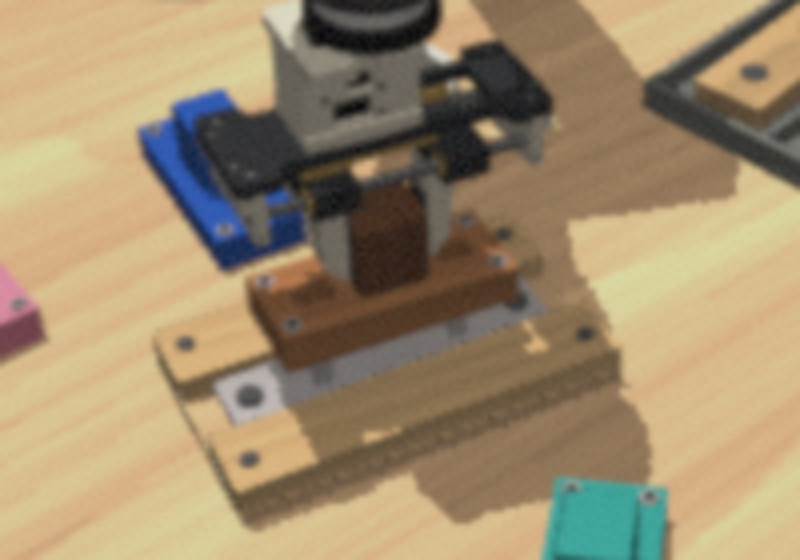

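Free: the force is down to the guide's weight (2.5 N) and a clear gap shows over the pins. I'll level it and lift.

>>> {"op": "arm_command", "data": {
  "plan": [
    {"tx":-0.4,"ty":0,"tz":-0.08,"wx":0,"wy":-0.012,"wz":0,"jaw":-1},
    {"tx":-0.6,"ty":0,"tz":-0.08,"wx":0,"wy":-0.012,"wz":0,"jaw":-1},
    {"tx":-0.8,"ty":0,"tz":-0.08,"wx":0.001,"wy":-0.01,"wz":0.001,"jaw":-1},
    {"tx":-1.0,"ty":0,"tz":0,"wx":0,"wy":0,"wz":0,"jaw":-1},
    {"tx":-1.0,"ty":0,"tz":0,"wx":0,"wy":0,"wz":0,"jaw":-1},
    {"tx":-1.0,"ty":0,"tz":0,"wx":0,"wy":0,"wz":0,"jaw":-1},
    {"tx":-0.8,"ty":0,"tz":0,"wx":0,"wy":0,"wz":0,"jaw":-1},
    {"tx":-0.4,"ty":0,"tz":0,"wx":0,"wy":0,"wz":0,"jaw":-1},
    {"tx":0,"ty":0,"tz":0,"wx":0,"wy":0,"wz":0,"jaw":-1}
  ]
}}

```text
time: 11.2
tool_pos: [560.8, -205.8, 176.6]
tcp_rot: [-2.887, 1.57, -1.53]
contact_force: [0.2, 0.0, -2.4]
grip_width: 45.9
```

Run:
```python
from h import *
T=status(); print(T[:3,3]); delta(target([601.2,225.7,170],1.6846),T)
```

```text
P moved (tool0 y,z | up) [-0.4 -0.1] 89.0
N moved (tool0 y,z | up) [-0.3 -0.1] 88.9
t 11.2 tilt 0.0008 F tool [ 2.4 -0.2  0.1] M [-0.06 -0.01  0.03] w 45.88790997270974
[ 560.84444839 -205.78246187  176.62342655]
shift at start axes cm [ 0.63  5.2  43.02] rot [-3.274e-01 -8.000e-04  1.000e-04]
```

>>> {"op": "arm_command", "data": {
  "plan": [
    {"tx":0,"ty":0.12,"tz":1.0,"wx":0,"wy":0,"wz":0,"jaw":-1},
    {"tx":0,"ty":0.24,"tz":2.0,"wx":0,"wy":0,"wz":0,"jaw":-1},
    {"tx":0,"ty":0.31,"tz":2.5,"wx":0,"wy":0,"wz":0,"jaw":-1},
    {"tx":0,"ty":0.31,"tz":2.5,"wx":0,"wy":0,"wz":0,"jaw":-1},
    {"tx":0,"ty":0.31,"tz":2.5,"wx":0,"wy":0,"wz":0,"jaw":-1},
    {"tx":0,"ty":0.31,"tz":2.5,"wx":0,"wy":0,"wz":0,"jaw":-1},
    {"tx":0,"ty":0.31,"tz":2.5,"wx":0,"wy":0,"wz":0,"jaw":-1},
    {"tx":0,"ty":0.31,"tz":2.5,"wx":0,"wy":0,"wz":0,"jaw":-1},
    {"tx":0,"ty":0.31,"tz":2.5,"wx":0,"wy":0,"wz":0,"jaw":-1},
    {"tx":0,"ty":0.31,"tz":2.5,"wx":0,"wy":0,"wz":0,"jaw":-1},
    {"tx":0,"ty":0.31,"tz":2.5,"wx":0,"wy":0,"wz":0,"jaw":-1},
    {"tx":0,"ty":0.31,"tz":2.5,"wx":0,"wy":0,"wz":0,"jaw":-1},
    {"tx":0,"ty":0.31,"tz":2.5,"wx":0,"wy":0,"wz":0,"jaw":-1},
    {"tx":0,"ty":0.31,"tz":2.5,"wx":0,"wy":0,"wz":0,"jaw":-1},
    {"tx":0,"ty":0.31,"tz":2.5,"wx":0,"wy":0,"wz":0,"jaw":-1},
    {"tx":0,"ty":0.31,"tz":2.5,"wx":0,"wy":0,"wz":0,"jaw":-1},
    {"tx":0,"ty":0.31,"tz":2.5,"wx":0,"wy":0,"wz":0,"jaw":-1},
    {"tx":0,"ty":0.15,"tz":1.7,"wx":0,"wy":0,"wz":0,"jaw":-1},
    {"tx":0,"ty":0.05,"tz":0.8,"wx":0,"wy":0,"wz":0,"jaw":-1},
    {"tx":0,"ty":0,"tz":0,"wx":0,"wy":0,"wz":0,"jaw":-1}
  ]
}}

```text
time: 13.2
tool_pos: [600.6, 226.3, 175.3]
tcp_rot: [2.045, 1.569, -2.88]
contact_force: [0.2, -0.8, -2.7]
grip_width: 46.1
```

>>> {"op": "arm_command", "data": {
  "plan": [
    {"tx":0,"ty":0,"tz":0,"wx":-0.04,"wy":0,"wz":0,"jaw":-1},
    {"tx":0,"ty":0,"tz":0,"wx":-0.06,"wy":0,"wz":0,"jaw":-1},
    {"tx":0,"ty":0,"tz":0,"wx":-0.06,"wy":0,"wz":0,"jaw":-1},
    {"tx":0,"ty":0,"tz":0,"wx":-0.06,"wy":0,"wz":0,"jaw":-1},
    {"tx":0,"ty":0,"tz":0,"wx":-0.06,"wy":0,"wz":0,"jaw":-1},
    {"tx":0,"ty":0,"tz":0,"wx":-0.047,"wy":0,"wz":0,"jaw":-1},
    {"tx":0,"ty":0,"tz":0,"wx":0,"wy":0,"wz":0,"jaw":-1},
    {"tx":0,"ty":0,"tz":0,"wx":0,"wy":0,"wz":0,"jaw":-1}
  ]
}}

```text
time: 14.0
tool_pos: [601.0, 224.6, 175.7]
tcp_rot: [1.821, 1.569, -2.78]
contact_force: [0.6, 0.5, -3.1]
grip_width: 45.8
```

Run:
```python
from h import *
T=tool(); print(readout.get_obs()['time'],T[:3,3]); delta(target([601.2,225.7,64.7],1.6846),T)
for n in('wrist','scene','top'):
    im=imaging.capture(n); cv2.imwrite(f'pics/{n}8.png',im)
cv2.imwrite('pics/s8z.png',cv2.resize(cv2.imread('pics/scene8.png')[80:220,300:470],None,fx=4,fy=4,interpolation=cv2.INTER_CUBIC))
cv2.imwrite('pics/t8z.png',cv2.resize(cv2.imread('pics/top8.png')[130:260,130:270],None,fx=4,fy=4,interpolation=cv2.INTER_CUBIC))
```

```text
14.0 [600.96756327 224.60092905 175.72958372]
shift at start axes cm [11.1  -0.05  0.11] rot [-0.0029 -0.0003 -0.0013]
```

View pics/wrist8.png

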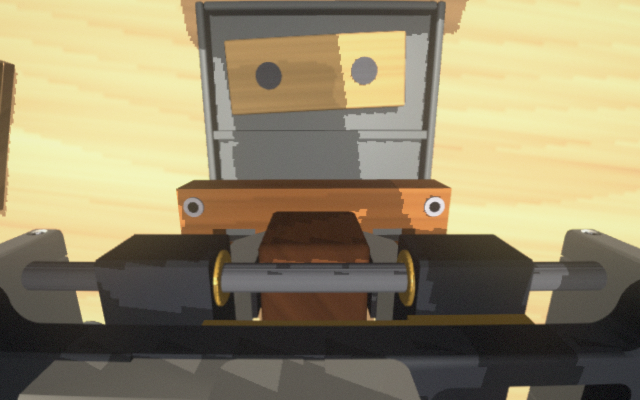

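View pics/s8z.png

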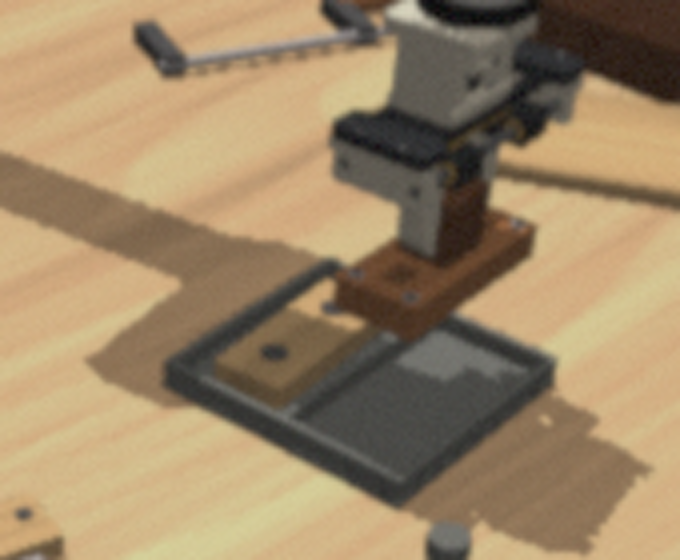

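View pics/t8z.png

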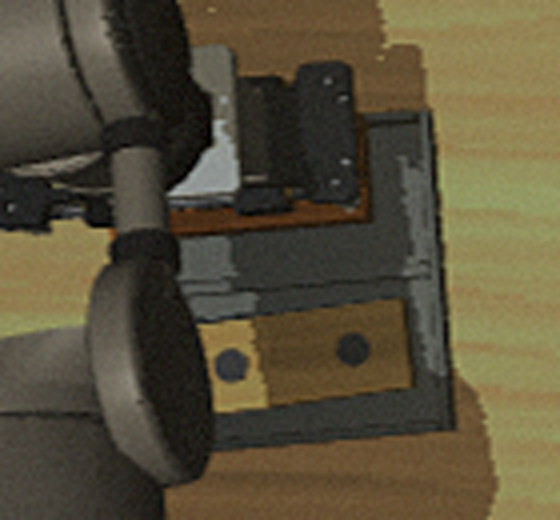

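The guide is held level over the bay, and the wrist view shows the tray's long edges parallel to it. The tray rim corners are at about (196,5) and (446,5), with the divider at row 134. I'll check the lateral centring from these.

Run:
```python
from h import *
im=cv2.imread('pics/wrist8.png'); cv2.imwrite('pics/w8z.png',cv2.resize(im[0:190,170:470],None,fx=2.6,fy=2.6,interpolation=cv2.INTER_CUBIC))
T=tool(); Ti=np.linalg.inv(T)
P=onz('wrist',[(196,5),(446,5),(212,131),(430,131),(212,139),(430,139)],26,T)
print(P.round(1)); print((np.c_[P,np.ones(6)]@Ti.T)[:,:3].round(1))
# model tray corners/divider at (549.5,219.8)
for c in((548.2,219.5),(551.7,220)):
    u=np.array([np.cos(-1.457),np.sin(-1.457)]);v=np.array([-u[1],u[0]])
    Q=[(*(np.array(c)+a*u+b*v),26) for a,b in((102.5,-107.5),(-102.5,-107.5),(102.5,0),(-102.5,0))]
    print(proj('wrist',Q,T).round(1).tolist())
```

```text
[[454.9 113.8  26. ]
 [432.1 315.4  26. ]
 [554.2 130.6  26. ]
 [532.5 322.1  26. ]
 [561.1 130.8  26. ]
 [539.4 323.5  26. ]]
[[149.9 157.4 -94.3]
 [149.9 157.5 108.6]
 [149.8  56.9 -88.7]
 [149.8  56.9 104.1]
 [149.8  49.9 -89.3]
 [149.8  50.  104.7]]
[[185.8, 1.3], [439.1, 0.7], [197.3, 135.9], [428.2, 135.5]]
[[186.3, 6.1], [438.8, 5.5], [197.8, 139.9], [428.0, 139.5]]
```

View pics/w8z.png

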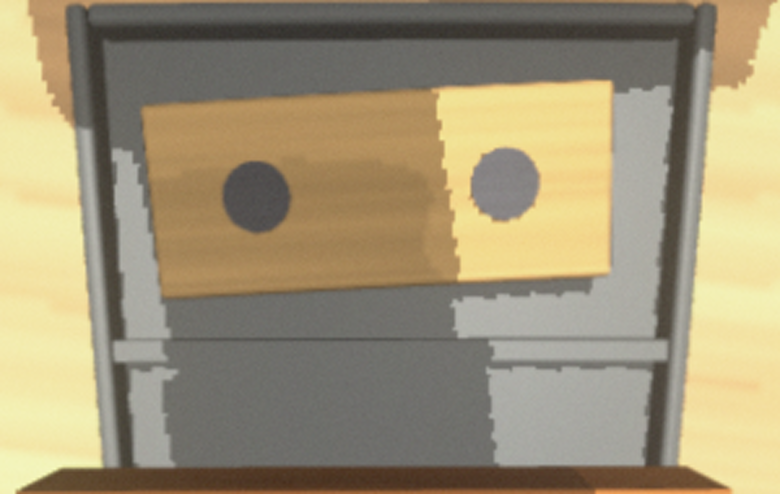

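>>> {"op": "arm_command", "data": {
  "plan": [
    {"tx":0.5,"ty":0.05,"tz":0.1,"wx":0,"wy":0,"wz":0,"jaw":-1},
    {"tx":1.0,"ty":0,"tz":0.1,"wx":0,"wy":0,"wz":0,"jaw":-1},
    {"tx":1.0,"ty":0,"tz":0.1,"wx":0,"wy":0,"wz":0,"jaw":-1},
    {"tx":1.0,"ty":0,"tz":0.1,"wx":0,"wy":0,"wz":0,"jaw":-1},
    {"tx":1.0,"ty":0,"tz":0,"wx":0,"wy":0,"wz":0,"jaw":-1},
    {"tx":1.0,"ty":0,"tz":0,"wx":0,"wy":0,"wz":0,"jaw":-1},
    {"tx":1.0,"ty":0,"tz":0,"wx":0,"wy":0,"wz":0,"jaw":-1},
    {"tx":1.0,"ty":0,"tz":0,"wx":0,"wy":0,"wz":0,"jaw":-1},
    {"tx":0.7,"ty":0,"tz":0,"wx":0,"wy":0,"wz":0,"jaw":-1},
    {"tx":0,"ty":0,"tz":0,"wx":0,"wy":0,"wz":0,"jaw":-1},
    {"tx":0,"ty":0,"tz":0,"wx":0,"wy":0,"wz":0,"jaw":-1}
  ]
}}

```text
time: 15.25
tool_pos: [600.0, 229.4, 93.8]
tcp_rot: [1.627, 1.57, -2.972]
contact_force: [0.5, -0.5, -3.2]
grip_width: 45.8
```

Run:
```python
from h import *
o=readout.get_obs();print(o['time'],o['tool_pos'],o['contact_force'])
cv2.imwrite('pics/w9.png',imaging.capture('wrist'))
cv2.imwrite('pics/s9z.png',cv2.resize(imaging.capture('scene')[80:220,300:470],None,fx=4,fy=4,interpolation=cv2.INTER_CUBIC))
```

```text
15.25 [600.01420393 229.44364494  93.82857689] [ 0.47030532 -0.52373174 -3.23307163]
```

View pics/w9.png

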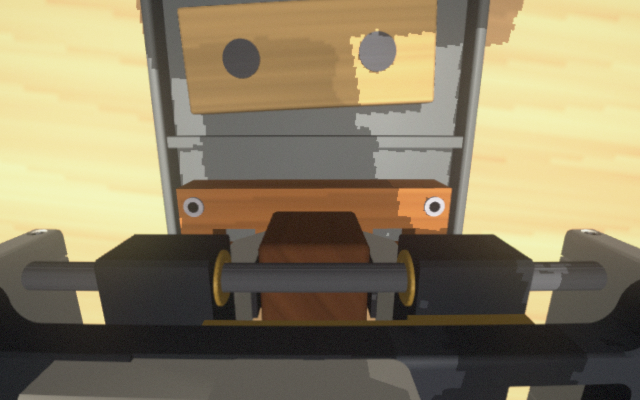

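View pics/s9z.png

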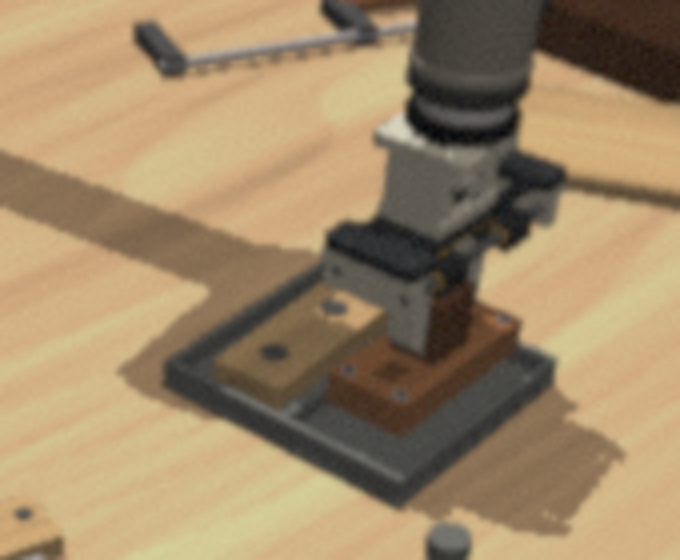

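Run:
```python
from h import *
T=tool(); Ti=np.linalg.inv(T)
P=onz('wrist',[(315,136.5),(315,147)],26,T); print((np.c_[P,[1,1]]@Ti.T).round(1))
h=57.7-26
P=onz('wrist',[(178,188.5),(451,188.5)],T[2,3]-h,T); print((np.c_[P,[1,1]]@Ti.T).round(1),'expect y=+32 if centred')
```

```text
[[68.4 56.8  2.   1. ]
 [68.4 50.3  2.1  1. ]]
[[ 31.7  31.4 -72.6   1. ]
 [ 31.7  31.4  75.9   1. ]] expect y=+32 if centred
```

>>> {"op": "arm_command", "data": {
  "plan": [
    {"tx":0.6,"ty":0.1,"tz":0,"wx":0,"wy":0,"wz":0,"jaw":-1},
    {"tx":0.8,"ty":0.05,"tz":0,"wx":0,"wy":0,"wz":0,"jaw":-1},
    {"tx":0.6,"ty":0,"tz":0,"wx":0,"wy":0,"wz":0,"jaw":-1},
    {"tx":0.3,"ty":0,"tz":0,"wx":0,"wy":0,"wz":0,"jaw":-1},
    {"tx":0.2,"ty":0,"tz":0,"wx":0,"wy":0,"wz":0,"jaw":-1},
    {"tx":0.1,"ty":0,"tz":0,"wx":0,"wy":0,"wz":0,"jaw":-1},
    {"tx":0,"ty":0,"tz":0,"wx":0,"wy":0,"wz":0,"jaw":-1},
    {"tx":0,"ty":0,"tz":0,"wx":0,"wy":0,"wz":0,"jaw":-1}
  ]
}}

```text
time: 16.15
tool_pos: [598.5, 229.3, 68.0]
tcp_rot: [1.572, 1.57, -3.028]
contact_force: [1.1, 0.2, -3.3]
grip_width: 46.1
```

>>> {"op": "arm_command", "data": {
  "plan": [
    {"tx":0.1,"ty":0,"tz":0,"wx":0,"wy":0,"wz":0,"jaw":-1},
    {"tx":0.1,"ty":0,"tz":0,"wx":0,"wy":0,"wz":0,"jaw":-1},
    {"tx":0.1,"ty":0,"tz":0,"wx":0,"wy":0,"wz":0,"jaw":-1},
    {"tx":0,"ty":0,"tz":0,"wx":0,"wy":0,"wz":0,"jaw":-1},
    {"tx":0,"ty":0,"tz":0,"wx":0,"wy":0,"wz":0,"jaw":-1}
  ]
}}

```text
time: 16.65
tool_pos: [598.3, 229.2, 64.7]
tcp_rot: [1.639, 1.57, -2.96]
contact_force: [0.1, -0.3, -2.4]
grip_width: 45.5
```

Still carrying the full weight, so the guide isn't touching the floor yet. I'll go down in small steps.

>>> {"op": "arm_command", "data": {
  "plan": [
    {"tx":0.05,"ty":0,"tz":0,"wx":0,"wy":0,"wz":0,"jaw":-1},
    {"tx":0.05,"ty":0,"tz":0,"wx":0,"wy":0,"wz":0,"jaw":-1},
    {"tx":0,"ty":0,"tz":0,"wx":0,"wy":0,"wz":0,"jaw":-1},
    {"tx":0,"ty":0,"tz":0,"wx":0,"wy":0,"wz":0,"jaw":-1}
  ]
}}

```text
time: 17.05
tool_pos: [598.4, 229.2, 64.6]
tcp_rot: [1.578, 1.57, -3.021]
contact_force: [-4.1, -2.7, 5.3]
grip_width: 45.9
```

The guide is on the floor (+5 N upward). I'll open and check before leaving.

>>> {"op": "arm_command", "data": {
  "plan": [
    {"tx":-0.04,"ty":0,"tz":0,"wx":0,"wy":0,"wz":0,"jaw":-1},
    {"tx":0,"ty":0,"tz":0,"wx":0,"wy":0,"wz":0,"jaw":0.1},
    {"tx":0,"ty":0,"tz":0,"wx":0,"wy":0,"wz":0,"jaw":0.3},
    {"tx":0,"ty":0,"tz":0,"wx":0,"wy":0,"wz":0,"jaw":0.6},
    {"tx":0,"ty":0,"tz":0,"wx":0,"wy":0,"wz":0,"jaw":0.8},
    {"tx":0,"ty":0,"tz":0,"wx":0,"wy":0,"wz":0,"jaw":0.8},
    {"tx":0,"ty":0,"tz":0,"wx":0,"wy":0,"wz":0,"jaw":0.8}
  ]
}}

```text
time: 17.75
tool_pos: [598.4, 229.2, 64.1]
tcp_rot: [1.672, 1.57, -2.927]
contact_force: [-0.5, -0.0, 0.4]
grip_width: 81.6
```

>>> {"op": "arm_command", "data": {
  "plan": [
    {"tx":-0.5,"ty":0,"tz":0,"wx":0,"wy":0,"wz":0,"jaw":0.8},
    {"tx":-1.0,"ty":0,"tz":0,"wx":0,"wy":0,"wz":0,"jaw":0.8},
    {"tx":-1.5,"ty":0,"tz":0,"wx":0,"wy":0,"wz":0,"jaw":0.8},
    {"tx":-2.0,"ty":0,"tz":0,"wx":0,"wy":0,"wz":0,"jaw":0.8},
    {"tx":-2.5,"ty":0,"tz":0,"wx":0,"wy":0,"wz":0,"jaw":0.8},
    {"tx":-2.5,"ty":0,"tz":0,"wx":0,"wy":0,"wz":0,"jaw":0.8},
    {"tx":-2.5,"ty":0,"tz":0,"wx":0,"wy":0,"wz":0,"jaw":0.8},
    {"tx":-2.5,"ty":2.5,"tz":0,"wx":0,"wy":0,"wz":0,"jaw":0.8},
    {"tx":-1.5,"ty":3,"tz":0,"wx":0,"wy":0,"wz":0,"jaw":0.8},
    {"tx":0,"ty":3,"tz":0,"wx":0,"wy":0,"wz":0,"jaw":0.8},
    {"tx":0,"ty":3,"tz":0,"wx":0,"wy":0,"wz":0,"jaw":0.8},
    {"tx":0,"ty":3,"tz":0,"wx":0,"wy":0,"wz":0,"jaw":0.8},
    {"tx":0,"ty":0,"tz":0,"wx":0,"wy":0,"wz":0,"jaw":0.8},
    {"tx":0,"ty":0,"tz":0,"wx":0,"wy":0,"wz":0,"jaw":0.8}
  ]
}}

```text
time: 19.15
tool_pos: [454.9, 213.1, 231.0]
tcp_rot: [-1.384, 1.569, 0.3]
contact_force: [1.0, 0.2, 0.5]
grip_width: 82.7
```

Run:
```python
from h import *
o=readout.get_obs();print(o['time'],o['tool_pos'],o['contact_force'],o['grip_width'])
for n in('scene','top'):
    cv2.imwrite(f'pics/{n}10.png',imaging.capture(n))
cv2.imwrite('pics/s10z.png',cv2.resize(cv2.imread('pics/scene10.png')[80:220,300:470],None,fx=4,fy=4,interpolation=cv2.INTER_CUBIC))
cv2.imwrite('pics/t10z.png',cv2.resize(cv2.imread('pics/top10.png')[145:255,145:260],None,fx=5,fy=5,interpolation=cv2.INTER_CUBIC))
```

```text
19.15 [454.87139    213.11871798 231.0046916 ] [0.99459985 0.17572586 0.52888233] 82.73443771572349
```

View pics/s10z.png

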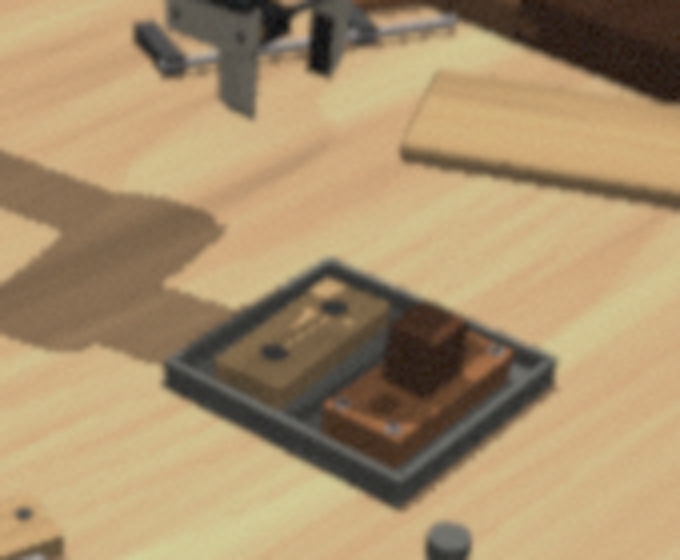

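View pics/t10z.png

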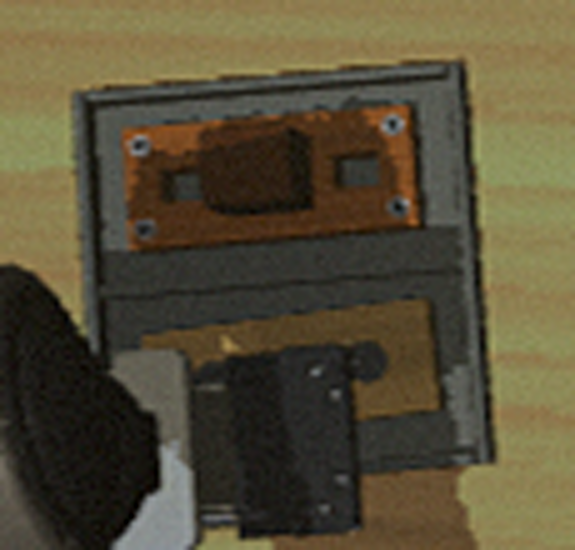

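View pics/scene10.png

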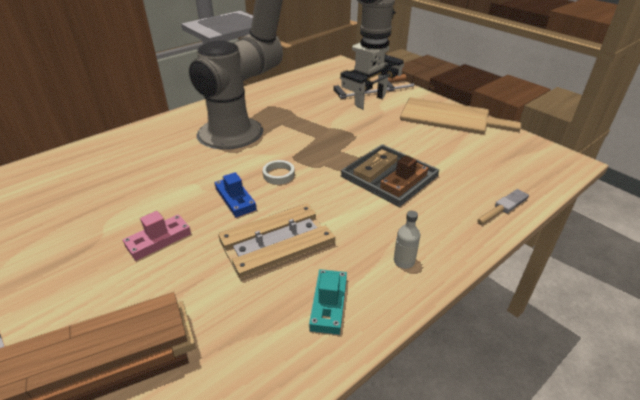

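The guide sits in the bay and the rest of the scene is unchanged. In the top crop its slab corners are at (123,128), (413,103), (423,225) and (130,250). I'll check the offset numerically.

Run:
```python
from h import *
c=(np.array([(123,128),(413,103),(423,225),(130,250)],float)+.5)/5-.5+145
P=onz('top',c,33); g=P.mean(0)[:2]; print(g,np.linalg.norm(P-np.roll(P,-1,0),axis=1).round(1))
u=np.array([np.cos(-1.457),np.sin(-1.457)]);v=np.array([-u[1],u[0]])
b=np.array([548.2,219.5])+52*v; d=g-b; print('bay',b,'len/cross off',d@u,d@v)
```

```text
[599.6457518  225.87362806] [151.7  65.  152.6  64.5]
bay [599.86367347 225.40464591] len/cross off -0.4906940582455379 -0.16325885673402352
```

The guide is within 1 mm of the bay centre by the same camera, and the measured slab size is right. I'll hand the job in.

Run:
```python
from plant import bot
print(bot.close_job())
```

```text
the job is handed in; nothing more can be done
None
```

The guide is off the jig, lying in the tray's empty bay and let go, and the job was handed in at about 19 s. No verdict is reported.

**Rocking:** I gripped the block across its 46 mm and lifted the ends in turn, to about 8, 12, 18, 22, 27 and 30 mm. The greatest tip was about 0.09 rad (5 degrees). The highest upward pull I read was 13.5 N, weight included. I could not read the pin bar directly, but in every picture I checked it stayed in its home position.

**Placing:** I set the guide down under force control, reading about +5 N at contact with the floor, and released it there without a drop.

**Last checks:**
- **Position:** the top camera put the guide within 1 mm of the bay centre, with the right slab size. I checked flatness only by eye in the pictures.
- **Bench:** the other things I could see looked unmoved. The gripper partly hid the spare slab from the top camera; it looked unmoved in the scene view.
- **Arm:** it stood clear of everything, with a residual force reading of about 1 N.
- **Disagreements:** the cameras differed by about 3 to 4 mm on where the guide and tray were, and by about 6 mm lengthwise in the hover view over the tray. I split that difference, which is well inside the 20 to 25 mm allowed.

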